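Load a carton past the spring stop of a storage lane

ROBOT

A 6-joint arm with a two-finger parallel gripper is mounted at the origin on a cart in front of the work surface, level with it; the furniture and walls round the work are solid. World frame = base frame: x ahead of the robot, y to its left, z up, the work surface at z = 0. Lengths are in m, angles in rad, forces in N, time in s.
With the tool pointing down it reaches from about 0.3 to 0.875 m from the base axis. Payload 6.4 kg.
Tool frame: the origin (TCP) lies midway between the tips of the shut fingers; the grasp point (between the pads) lies 19 mm behind it; z points along the fingers, y is the line along which they close (so a half turn about z gives the same grasp; the last joint's range is limited). The gripper opens to 85 mm and grips with 20 to 120 N. Pads are 22 mm wide; open, the fingers measure 114 mm over their backs; the gripper's body (76 mm by 85 mm) begins 54 mm behind the grasp point. The pads swing forward as they close: fully open they stand 13 mm farther back than shut.
Start: joints at [-1.326, 0.181, 1.607, -0, 1.354, -0.206], TCP at [0.251, -0.518, 0.207] pointing down, gripper open.
Joint ranges: [-2.99, 2.99], [-0.89, 2.07], [0.3, 2.58], [-1.14, 4.28], [0, 2.63], [-3.12, 3.12]. Speed limits (rad/s): [2.57, 2.57, 3.01, 3.14, 3.14, 3.14].

INTERFACE

Orientations are given as a unit quaternion [w, x, y, z].
In Python, from bench import sensors, vision, ctrl gives the robot as it stands.
- The arm moves only by the tool carry_out, never from a script. Its argument "deltas" is text: rows parted by semicolons, each of 7 numbers parted by spaces: the shift along the tool's x, y, z in mm, then the turn, a rotation vector about the tool's x, y, z in rad, then the closure, from 0 (fully open) to 1 (shut). In form: tx ty tz ax ay az claw; .... A call has 1 to 12 rows; each row is the pose to reach, as a shift and turn from the pose commanded when the call began, along the tool's axes at that moment; what a row does not reach only later rows make up. A row lasts 1/8 s, in which the tool goes at most 62.5 mm and 10.7 degrees, less where a joint would pass 70% of its speed; a pose out of reach is approached as far as the arm can. A call with a gripper value outside its range is refused whole. The fingers move at their own pace and stop on an object; the grip force is fixed at half the most. Time passes only in rows, so rows that repeat a pose let the fingers close. It gives the time, the measured TCP pose, the force, the opening and the grip force at its end, in the units of the state.
- sensors.get_obs(): the state, without advancing time (a new reading comes with each control period).
- vision.camera(name): name is "scene" or "side" or "wrist"; returns the picture (480x640x3 uint8, blue, green, red); there is no depth.
- vision.camera_model(name): a dict with "K" (3x3 intrinsics, pixels), "extrinsics" (4x4, takes a point from world to camera coordinates); the wrist camera has in their place "hand_eye" (4x4, takes a point from camera to tool coordinates, whose origin is the TCP and whose axes are the flange's). Camera axes: x right, y down, z forward; pixel columns grow to the right and rows downward; lengths in m; the calibration is good to about 2 mm. The wrist camera is an equidistant fisheye: a pixel r from the principal point sees the ray r / f radians off the axis. A picture is of the moment at which its call begins: read the wrist's pose just before it. camera_model takes no time and is no camera call.
- ctrl.hand_in(): hands the job in; it is judged then, once.
The state is a dict: "time_s": time; "q": joint angles; "dq": joint speeds; "joint_efforts": joint torques, N m; "eef_pos": TCP position; "eef_rot": TCP orientation; "wrist_force": force on the tool from outside, world axes, zero at the start; "torque": the same for the moment, N m; "opening": opening from 0.0 (shut) to 1.0 (fully open); "grasp_force": force on a finger pad.
Only numpy, scipy, OpenCV 4.12 (cv2) and the standard library are available. Lean on these libraries where they do the work, as an engineer would, in place of code of your own. Each camera call takes 0.05 s, during which the arm holds its last target. There are 200 camera calls.

TASK

Load the small carton that lies in the metal lane into the bay at the far end of that lane: press the lane's spring-loaded treadle plate right down behind the carton with the fingertips, keep it down, and push the carton along over the sunken stop teeth to the end wall. Then let the treadle come up so that the teeth stand behind the carton. Only push the carton, do not pick it up, and leave the things beside the lane where they are.

Things in the scene. Friction and masses are not known exactly. Their poses are not given: they have to be found in the camera images.
- rack: Fixed aluminium storage lane, 240 long (its x) x 85 wide (its y) mm. Origin: centre of its underside, on the worktop; x points along the lane to the end wall, z up. The carton slides on two ledges (tops 32 mm up, 12 mm wide, at y = +-24.5 to +-36.5 mm) between side walls 44 mm high, 73 mm apart inside. A 49 mm wide slot between the ledges is open down to the treadle plate.
- lane_mouth (a point): Middle of the lane's open near end, at ledge height: x = -118, y = 0, z = 32 mm of the lane. From here the lane runs 218 mm to the end wall.
- bay_end (a point): Middle of the end wall's inner face at ledge height: x = +100, y = 0, z = 32 mm of the lane. The wall is 62 mm high. The bay is the 54 mm long space between this wall and the stop teeth.
- stop (a joint): Spring stop: a steel treadle plate in the slot (lane x = -120 to +93 mm, 44 mm wide, top 30 mm above the worktop at rest) with two stop teeth. Pressed anywhere along its length, the whole piece goes straight down. Value in m: 0 = up, 0.018 = fully down; about 4 N starts it, 8 N holds it fully down, and it springs back. The teeth are clear of the carton beyond 0.012.
- stop_teeth (a point): Midway between the tops of the two teeth, lane x = +42 mm; moves with the stop; at rest 44 mm above the worktop, 12 mm above the ledges. Each tooth spans x = +38 to +46 mm and y = +-27 to +-36 mm and rises through a notch in the outer part of its ledge. Between them the slot is free: a fingertip on the treadle can pass between the teeth.
- carton: Small white and green carton lying flat on the ledges, 50 mm along the lane, 70 across, 34 high, 0.07 to 0.14 kg, loose. Origin: centre of its rear face (towards the lane's mouth), 17 mm above its underside; its z axis points to the end wall, its x axis down. It starts short of the teeth, origin at lane x = -70 to -28 mm. Against the end wall its origin is at x = +50 mm.
- tape_roll: Bystander: black roll of tape, 55 mm across, 19 mm high, loose on the worktop beside the lane; origin at the centre of its underside.
- lamp_box: Bystander: lamp carton, 56 x 56 x 66 mm high, loose, standing beside the lane; origin at the centre of its underside.
- screwdriver: Bystander: blue-handled screwdriver, 182 mm long, 26 mm thick, loose, lying along the other side of the lane; origin under its middle.
Not all that is in view belongs to the job. Leave any brown or pink look-alike of the carton alone.

How it is judged:
On the way, in this order (a step that is already met when the one before it is completed fails the run):
1. the treadle is pressed so far that the teeth are below the ledges, the carton still short of the teeth (value of joint stop above 0.0125 m and x of carton in the frame of rack below -0.008 m), for 0.1 s.
2. the carton is over the teeth while the treadle is held down (value of joint stop above 0.0122 m and x of carton in the frame of rack between 0 and 0.036 m), for 0.1 s.
At the end, for the whole second after the job is handed in: The carton lies flat (within 4 mm in height, 0.12 rad) and still in the bay, its rear face beyond the teeth (within about 5.5 mm of its place against the end wall), and the stop has sprung up behind it (less than 3 mm down) (value of joint stop below 0.003 m and x of carton in the frame of rack between 0.0445 and 0.053 m and z of carton in the frame of rack between 0.045 and 0.053 m and angle between the z axis of carton and the x axis of rack, either way round below 0.12 rad and linear speed of carton below 0.01 m/s); the robot touches nothing.
It fails at once if the carton is lifted (its origin rises about 20 mm) or tipped (z of carton in the frame of rack above 0.07 m or angle between the z axis of carton and the x axis of rack, either way round above 0.5 rad).
It fails at once if a bystander is moved by more than 15 mm (distance of any of tape_roll, lamp_box, screwdriver from where it was at the start of the episode above 0.015 m).
It also fails if it takes over 48 s, if anything falls off the work surface, if the arm or the gripper's body presses on something with over 40 N, if the wrist force passes 120 N, or if a joint passes its speed limit or range.

## Working session

There is one attempt and no reset: what is moved stays moved. The work goes in short steps, Python scripts to look and compute and a tool call to move; the robot and the scene stay as the last step left them, time stands still between calls to the robot, and variables do not carry over. Pictures are saved under pics/ and viewed, at most 10 in all, crops included, and the job is handed in when it is done.

Besides the shell and the picture viewer there is one more tool, called after ">>>" in YAML: its name, and indented under it one key for each argument. carry_out: Moves the arm, as the interface text tells. Its arguments: {"type":"object","properties":{"deltas":{"type":"string"}},"required":["deltas"]}

```bash
mkdir -p pics; python3 - <<'E'
from bench import sensors, vision
import cv2,numpy as np
np.set_printoptions(precision=4,suppress=True)
o=sensors.get_obs();print(o['time_s'],o['eef_pos'],o['eef_rot'],o['opening'])
for n in ("scene","side"):
    cv2.imwrite(f"pics/{n}0.png",vision.camera(n)); m=vision.camera_model(n);print(n,m)
print(vision.camera_model("wrist"))
E
```

```text
0.0 [ 0.2504 -0.5169  0.2061] [-0.0009  0.9747  0.2235 -0.    ] 0.9990690692460963
scene {'K': array([[532.0083,   0.    , 310.3406],
       [  0.    , 532.0083, 238.951 ],
       [  0.    ,   0.    ,   1.    ]]), 'extrinsics': array([[ 0.4983, -0.867 ,  0.0095, -0.2865],
       [-0.3627, -0.2184, -0.906 ,  0.2543],
       [ 0.7875,  0.448 , -0.4233,  0.5638],
       [ 0.    ,  0.    ,  0.    ,  1.    ]])}
side {'K': array([[439.3921,   0.    , 314.2464],
       [  0.    , 439.3921, 233.3588],
       [  0.    ,   0.    ,   1.    ]]), 'extrinsics': array([[-0.9932, -0.1146,  0.0184,  0.5331],
       [-0.0753,  0.516 , -0.8533,  0.1122],
       [ 0.0883, -0.8489, -0.5211,  0.9137],
       [ 0.    ,  0.    ,  0.    ,  1.    ]])}
{'K': array([[371.6483,   0.    , 319.2832],
       [  0.    , 371.6483, 239.7398],
       [  0.    ,   0.    ,   1.    ]]), 'hand_eye': array([[ 0.0009, -0.9545, -0.2983,  0.0767],
       [ 1.    ,  0.0008,  0.0002, -0.0005],
       [ 0.    , -0.2983,  0.9545, -0.1674],
       [ 0.    ,  0.    ,  0.    ,  1.    ]])}
```

View pics/scene0.png

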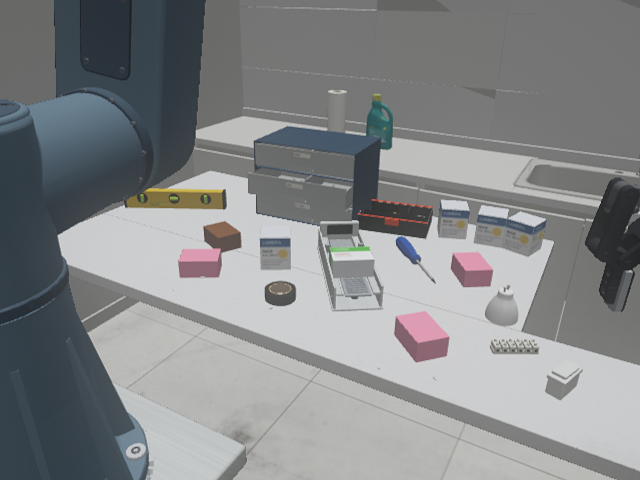

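View pics/side0.png

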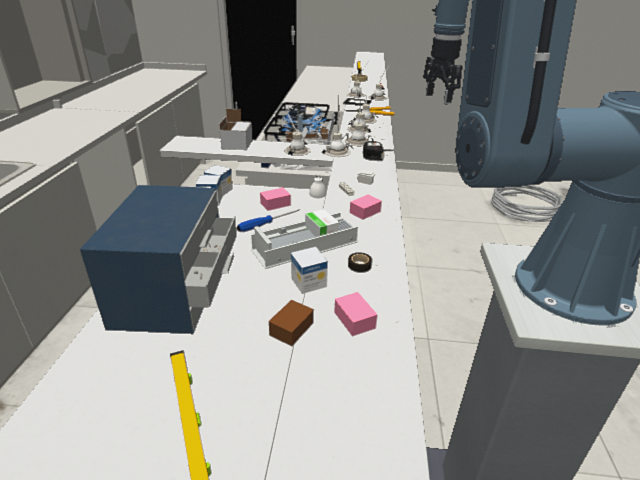

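The scene view shows the lane with its mouth near (350,300) and its end wall near (338,230). The carton is at about (350,262), with the tape roll and lamp box on its left and the screwdriver on its right. I'll enlarge both views.

```bash
python3 - <<'E'
import cv2,numpy as np
a=cv2.imread("pics/scene0.png")[212:316,300:400]; b=cv2.imread("pics/side0.png")[200:272,244:364]
a=cv2.resize(a,None,fx=5.5,fy=5.5,interpolation=cv2.INTER_CUBIC)
cv2.imwrite("pics/c1.png",a)
cv2.imwrite("pics/c2.png",cv2.resize(b,None,fx=6.5,fy=6.5,interpolation=cv2.INTER_CUBIC))
E
```

```text
(no output)
```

View pics/c1.png

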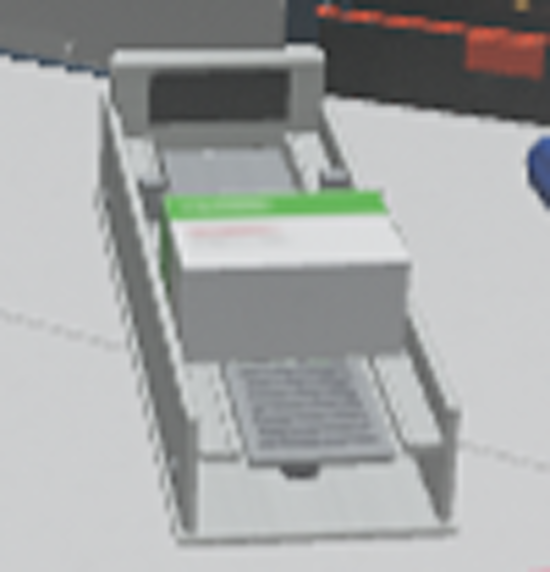

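View pics/c2.png

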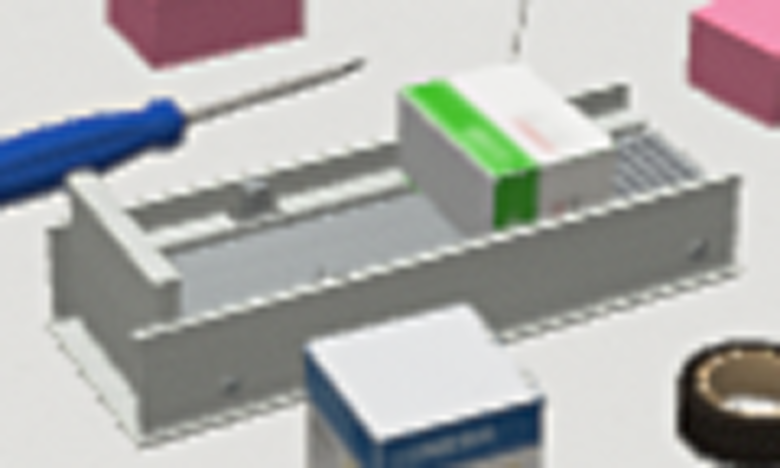

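The crops give these corners. In the scene crop, the mouth base corners are at (180,542) and (455,530), and the carton's top rear edge runs from (183,265) to (410,263). In the side crop, the rack base corners are at (740,272), (140,443) and (50,325), and the carton's top corners are at (497,172), (400,92) and (613,152).

```bash
cat > h.py <<'E'
import numpy as np
from bench import vision
from scipy.optimize import least_squares
def proj(m,P):
    c=m["extrinsics"]@np.append(P,1); u=m["K"]@c[:3]; return u[:2]/u[2]
def R2(p,L): # rack pose (X,Y,yaw) , lane point -> world
    c,s=np.cos(p[2]),np.sin(p[2]); return np.array([p[0]+c*L[0]-s*L[1],p[1]+s*L[0]+c*L[1],L[2]])
E
python3 - <<'E'
from h import *
np.set_printoptions(precision=4,suppress=True)
S,D=vision.camera_model("scene"),vision.camera_model("side")
s=lambda u,v:np.array([300+u/5.5,212+v/5.5]); d=lambda u,v:np.array([244+u/6.5,200+v/6.5])
rk=[(S,(-120,42.5,0),s(180,542)),(S,(-120,-42.5,0),s(455,530)),(D,(-120,42.5,0),d(740,272)),(D,(120,42.5,0),d(140,443)),(D,(120,-42.5,0),d(50,325)),
 (S,(-119,39.5,44),s(196,422)),(S,(-119,-39.5,44),s(455,410)),(D,(-119,42.5,44),d(740,180))]
f=lambda p:np.concatenate([proj(m,R2(p,np.array(L)/1000))-px for m,L,px in rk])
r=least_squares(f,[0.5,-0.1,0.3],loss='soft_l1');print(r.x,np.degrees(r.x[2]));print(r.fun.reshape(-1,2))
ct=[(S,(0,35),s(183,265)),(S,(0,-35),s(410,263)),(S,(50,35),s(167,195)),(S,(50,-35),s(385,193)),(D,(50,35),d(497,172)),(D,(50,-35),d(400,92)),(D,(0,35),d(613,152))]
g=lambda q:np.concatenate([proj(m,R2(q,np.array([*L,66])/1000))-px for m,L,px in ct])
c=least_squares(g,[r.x[0],r.x[1],r.x[2]]);print(c.x,c.fun.reshape(-1,2))
dx=c.x[:2]-r.x[:2];a=r.x[2];print("carton lane",np.cos(a)*dx[0]+np.sin(a)*dx[1],-np.sin(a)*dx[0]+np.cos(a)*dx[1],c.x[2]-a)
def back(m,px,z):
    E=m["extrinsics"];ray=E[:3,:3].T@np.linalg.solve(m["K"],[*px,1]);o=-E[:3,:3].T@E[:3,3];return o+ray*(z-o[2])/ray[2]
print("tape",back(S,(280,290),.01),back(D,(360,262),.01),"lamp top",back(D,(309,255),.066),"teeth L",back(S,s(152,183),.044),"R",back(S,s(333,177),.044))
E
```

```text
[ 0.5674 -0.0794  0.6245] 35.780825191523505
[[-0.7169  1.1524]
 [ 0.7137  0.8334]
 [-0.0805 -0.4395]
 [-0.1011  0.8525]
 [-1.2234 -0.2887]
 [-1.1038 -0.9454]
 [ 0.5921 -0.9222]
 [ 0.8815 -2.0566]]
[ 0.5112 -0.119   0.586 ] [[-0.5509  0.3187]
 [-0.0527 -0.2069]
 [-0.575  -0.1248]
 [-0.4511 -0.5457]
 [-1.0488 -0.4793]
 [ 0.0867 -1.8444]
 [ 0.5937 -2.1509]]
carton lane -0.06875084490485571 0.0007166499036690074 -0.03845737303681107
tape [ 0.4459 -0.0146  0.01  ] [ 0.438  -0.0156  0.01  ] lamp top [0.5422 0.055  0.066 ] teeth L [ 0.5794 -0.0339  0.044 ] R [ 0.6152 -0.0843  0.044 ]
```

```bash
cat >> h.py <<'E'
from bench import sensors
from scipy.spatial.transform import Rotation as Ro
def delta(target,yaw):
    o=sensors.get_obs(); w,x,y,z=o['eef_rot']; R=Ro.from_quat([x,y,z,w])
    T=Ro.from_matrix(np.array([[np.cos(yaw),np.sin(yaw),0],[np.sin(yaw),-np.cos(yaw),0],[0,0,-1]]))
    return R.inv().apply(np.array(target)-o['eef_pos'])*1000,(R.inv()*T).as_rotvec()
E
python3 -c "
from h import *
print(delta([.4896,-.135,.14],np.radians(35)))"
```

```text
(array([ 381.71747761, -239.52619969,   66.67200232]), array([-0.00151866, -0.00044662, -0.16003815]))
```

>>> carry_out:
  deltas: "50 -31 9 0 0 -0.03 1; 98 -62 17 0 0 -0.06 1; 146 -92 25 0 0 -0.08 1; 195 -122 33 0 0 -0.1 1; 243 -153 42 0 0 -0.12 1; 291 -183 50 0 0 -0.14 1; 340 -214 58 0 0 -0.16 1; 382 -240 67 0 0 -0.16 1; 382 -240 67 0 0 -0.16 1; 382 -240 67 0 0 -0.16 1"

```text
time_s: 1.35
eef_pos: [0.4895, -0.1351, 0.1397]
eef_rot: [-0.0, 0.954, 0.301, -0.0]
wrist_force: [-0.5, -0.8, -0.4]
opening: -0.001
grasp_force: 0.0
```

```bash
python3 - <<'E'
from h import *
import cv2
o=sensors.get_obs();print(o['time_s'],o['eef_pos'],o['eef_rot'],o['wrist_force'],o['opening'])
cv2.imwrite("pics/w1.png",vision.camera("wrist"))
E
```

```text
1.35 [ 0.48951022 -0.13511736  0.13973497] [-8.26515321e-05  9.53593022e-01  3.01098310e-01 -3.86533044e-04] [-0.5049018  -0.79247104 -0.39345526] -0.0006287798903829954
```

View pics/w1.png

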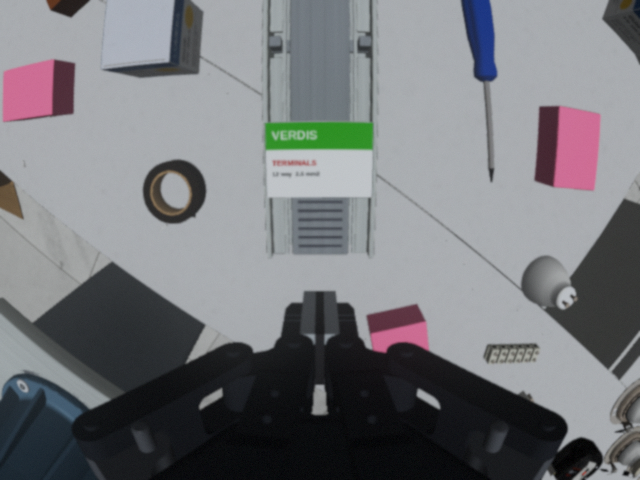

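The wrist view shows the lane running nearly straight up the image. The carton's rear top edge is at row 198, columns 266 to 373. The lane's mouth is at row 255 (267 and 374), the teeth are at (279,42) and (362,42), and the treadle's near edge is at row 254 (293 to 348).

```bash
cat >> h.py <<'E'
def wback(px,z):
    o=sensors.get_obs(); w,x,y,q=o['eef_rot']; R=Ro.from_quat([x,y,q,w]).as_matrix(); m=vision.camera_model("wrist"); K,H=m["K"],m["hand_eye"]
    d=(np.array(px)-K[:2,2])/K[0,0]; t=np.linalg.norm(d); ray=np.array([*(d/t*np.sin(t)),np.cos(t)])
    ray=R@H[:3,:3]@ray; c=R@H[:3,3]+o['eef_pos']; return c+ray*(z-c[2])/ray[2]
E
python3 - <<'E'
from h import *
np.set_printoptions(precision=4,suppress=True)
W={n:wback(p,z) for n,p,z in [("tL",(279,42),.044),("tR",(362,42),.044),("cL",(266,198),.066),("cR",(373,198),.066),("cfL",(266,123),.066),("cfR",(373,123),.066),("mL",(293,254),.030),("mR",(348,254),.030)]}
for k,v in W.items():print(k,v)
t=(W["tL"]+W["tR"])/2;m=(W["mL"]+W["mR"])/2;c=(W["cL"]+W["cR"])/2;cf=(W["cfL"]+W["cfR"])/2
d=(t-m)[:2];yaw=np.arctan2(d[1],d[0]);u=d/np.linalg.norm(d);print(np.linalg.norm(d),np.degrees(yaw),"carton x from mouth end",(c-m)[:2]@u,(cf-m)[:2]@u,"lat",np.cross(u,(c-m)[:2]))
e=W["cL"]-W["cR"];print("carton yaw",np.degrees(np.arctan2(-e[0],e[1])))
rk=m[:2]+u*.12; print("rack",rk,t[:2]-u*.042)
E
```

```text
tL [ 0.5868 -0.0329  0.044 ]
tR [ 0.62   -0.0802  0.044 ]
cL [ 0.4938 -0.089   0.066 ]
cR [ 0.5346 -0.1472  0.066 ]
cfL [ 0.5351 -0.0615  0.066 ]
cfR [ 0.5746 -0.1178  0.066 ]
mL [ 0.4595 -0.1309  0.03  ]
mR [ 0.4845 -0.1666  0.03  ]
0.16051138118606412 35.059585746557275 carton x from mouth end 0.05217440094804445 0.10175605633030092 lat 0.000787515448585626
carton yaw 35.02017161375471
rack [ 0.5702 -0.0798] [ 0.569  -0.0807]<stdin>:6: DeprecationWarning: Arrays of 2-dimensional vectors are deprecated. Use arrays of 3-dimensional vectors instead. (deprecated in NumPy 2.0)
```

>>> carry_out:
  deltas: "2 1 50 0 0 0 1; 2 1 90 0 0 0 1; 2 1 105 0 0 0 1; 2 1 112 0 0 0 1; 2 1 118 0 0 0 1; 2 1 122 0 0 0 1; 2 1 125 0 0 0 1; 2 1 125 0 0 0 1; 2 1 125 0 0 0 1"

```text
time_s: 2.52
eef_pos: [0.4922, -0.1348, 0.0152]
eef_rot: [0.0, 0.954, 0.301, 0.0]
wrist_force: [1.0, -0.2, 0.4]
opening: 0.002
grasp_force: 0.0
```

The wrist shows almost no force, so I'll look.

```bash
python3 - <<'E'
from h import *
import cv2
o=sensors.get_obs();print(o['wrist_force'],o['torque'],o['joint_efforts'])
w=vision.camera("wrist")[150:400,220:420]; s=vision.camera("scene")[200:320,290:410]
o=sensors.get_obs();print(o['wrist_force'],o['eef_pos'])
a=cv2.resize(w,(400,500),interpolation=cv2.INTER_CUBIC);b=cv2.resize(s,(400,400),interpolation=cv2.INTER_CUBIC)
c=np.zeros((500,800,3),np.uint8);c[:,:400]=a;c[:400,400:]=b;cv2.imwrite("pics/w2.png",c)
E
```

```text
[ 0.98948061 -0.20362206  0.35084954] [0.01354998 0.01677251 0.01315462] [-5.38971522e-03 -4.19948852e+01 -2.64363813e+01 -5.21177135e-04
  2.53270729e-03 -1.07475364e-04]
[-0.30777876  0.33589289  0.14625007] [ 0.49216937 -0.1348054   0.01518385]
```

View pics/w2.png

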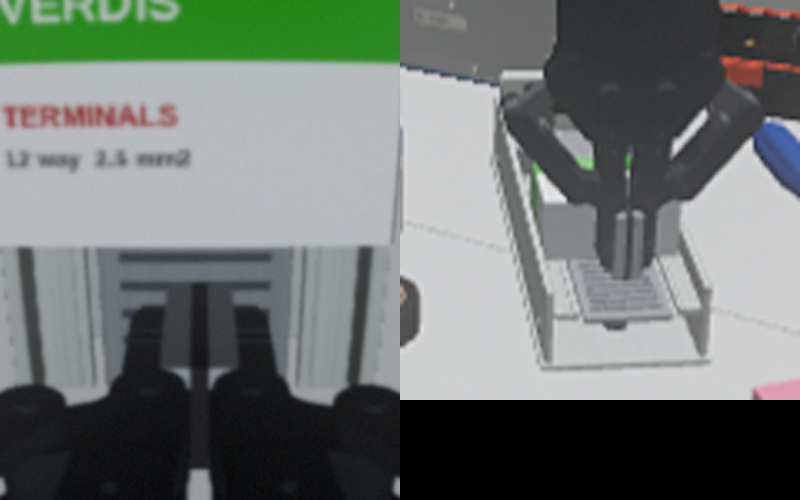

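```bash
python3 - <<'E'
from h import *
S=vision.camera_model("scene");p=np.array([.5697,-.0802,np.radians(35.05)])
for z in (.0152,.03,.045):print(z,proj(S,[.4922,-.1348,z]))
for z in (.030,.0145):print([proj(S,R2(p,np.array([-.12,y,z]))).round(1) for y in(.022,-.022)])
E
```

```text
0.0152 [355.92212026 293.97430736]
0.03 [356.33210164 286.24515096]
0.045 [356.75363387 278.2982327 ]
[array([345.3, 294.6]), array([372.3, 293.6])]
[array([344.9, 302.9]), array([371.8, 301.8])]
```

The image agrees with the force reading: the treadle is still up and the tips are just above it. I'll go down further and watch the force.

>>> carry_out:
  deltas: "0 0 2 0 0 0 1; 0 0 4 0 0 0 1; 0 0 6 0 0 0 1; 0 0 6 0 0 0 1"

```text
time_s: 3.12
eef_pos: [0.4918, -0.1347, 0.0087]
eef_rot: [-0.0, 0.954, 0.301, -0.0]
wrist_force: [-0.6, -0.6, 0.1]
opening: -0.002
grasp_force: 0.0
```

```bash
python3 - <<'E'
from h import *
import cv2
w=vision.camera("wrist")[200:400,220:420]; s=vision.camera("scene")[240:310,320:390]; d=vision.camera("side")[195:265,295:365]
f=lambda i,n:cv2.resize(i,(n,n),interpolation=cv2.INTER_CUBIC)
c=np.zeros((600,800,3),np.uint8);c[:400,:400]=f(s,400);c[:400,400:]=f(d,400);c[400:,:200]=f(w,200);cv2.imwrite("pics/w3.png",c)
D=vision.camera_model("side")
for z in (.0087,.03):print(proj(D,[.4918,-.1347,z]),proj(vision.camera_model("scene"),[.4918,-.1347,z]))
m=vision.camera_model("wrist");H=np.linalg.inv(m["hand_eye"])
for z in (0,-.019):
    for y in (0,.0145):
        c=H@[0.011,y,z,1];t=np.arctan2(np.hypot(c[0],c[1]),c[2]);print(z,y,m["K"][:2,2]+m["K"][0,0]*t*c[:2]/np.hypot(c[0],c[1]))
E
```

```text
[339.04904311 232.61366422] [355.58618292 297.42607811]
[339.47274157 225.04263211] [356.172956 286.334378]
0 0 [320.12564276 266.38710901]
0 0.0145 [350.04758447 266.34955203]
-0.019 0 [320.22069172 282.31260459]
-0.019 0.0145 [353.40146271 282.21851234]
```

View pics/w3.png

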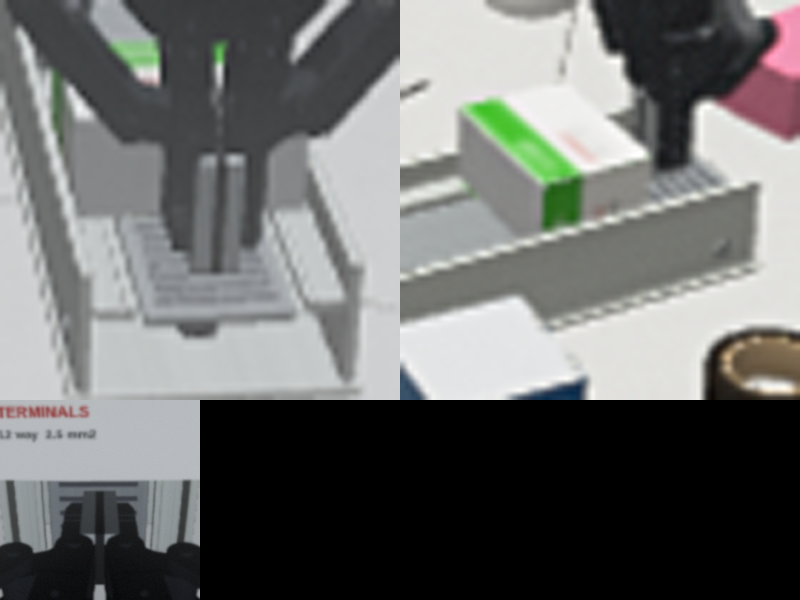

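Both fixed views put the real tips at z of about 0.03, which is roughly 20 mm short of the reported TCP. The treadle edge in the scene view is unchanged at about row 296. I'll keep descending until I feel contact.

>>> carry_out:
  deltas: "0 0 2 0 0 0 1; 0 0 4 0 0 0 1; 0 0 6 0 0 0 1; 0 0 6 0 0 0 1"

```text
time_s: 3.78
eef_pos: [0.4921, -0.1348, 0.0031]
eef_rot: [0.0, 0.954, 0.301, 0.0]
wrist_force: [-1.7, 0.3, 3.7]
opening: 0.0
grasp_force: 2.2
```

>>> carry_out:
  deltas: "0 0 3 0 0 0 1; 0 0 6 0 0 0 1; 0 0 8 0 0 0 1; 0 0 8 0 0 0 1"

```text
time_s: 4.28
eef_pos: [0.4922, -0.1349, -0.0049]
eef_rot: [0.0, 0.954, 0.301, 0.0]
wrist_force: [-1.7, 0.3, 6.1]
opening: -0.0
grasp_force: 3.1
```

>>> carry_out:
  deltas: "0 0 3 0 0 0 1; 0 0 6 0 0 0 1; 0 0 7 0 0 0 1; 0 0 7 0 0 0 1; 0 0 7 0 0 0 1"

```text
time_s: 4.9
eef_pos: [0.4922, -0.1349, -0.0116]
eef_rot: [0.0, 0.954, 0.301, 0.0]
wrist_force: [-2.5, 0.7, 7.8]
opening: -0.001
grasp_force: 3.8
```

```bash
python3 - <<'E'
from h import *
import cv2
s=vision.camera("scene")[220:310,310:400]; d=vision.camera("side")[190:265,280:365]
c=np.zeros((400,800,3),np.uint8);c[:,:400]=cv2.resize(s,(400,400),interpolation=cv2.INTER_CUBIC);c[:,400:]=cv2.resize(d,(400,400),interpolation=cv2.INTER_CUBIC);cv2.imwrite("pics/w4.png",c)
E
```

```text
(no output)
```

View pics/w4.png

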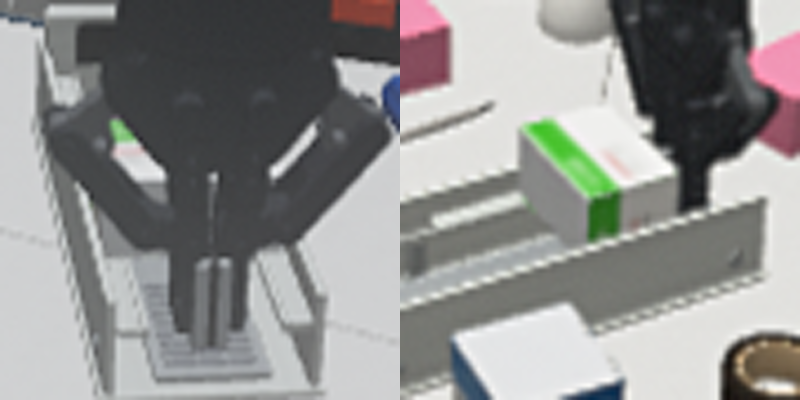

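The treadle edge is now at about row 305, so it is down. The gripper body sits close above the carton's rear top edge, so I'll tilt the tool to make the tips lead, then push.

>>> carry_out:
  deltas: "0 0 -0.5 0 0.06 0 1; 0 0 -1 0 0.12 0 1; 0 0 -1 0 0.17 0 1; 0 0 -1 0 0.17 0 1; 0 0 -1 0 0.17 0 1"

```text
time_s: 5.62
eef_pos: [0.4935, -0.1354, -0.01]
eef_rot: [-0.025, 0.95, 0.299, 0.082]
wrist_force: [0.9, 2.1, 6.8]
opening: -0.001
grasp_force: 3.8
```

>>> carry_out:
  deltas: "0 0 2 0 0 0 1; 0 0 2 0 0 0 1; 5 0 2.8 0 0 0 1; 10 0 3.7 0 0 0 1; 15 0 4.5 0 0 0 1; 20 0 5.4 0 0 0 1; 25 0 6.2 0 0 0 1; 30 0 7.1 0 0 0 1; 30 0 7.1 0 0 0 1"

```text
time_s: 6.75
eef_pos: [0.5186, -0.1194, -0.0112]
eef_rot: [-0.023, 0.95, 0.3, 0.082]
wrist_force: [-6.7, -4.9, 16.6]
opening: 0.0
grasp_force: 8.5
```

>>> carry_out:
  deltas: "6 -0.2 0.5 0 0 0 1; 12 -0.5 1.5 0 0 0 1; 18 -0.8 2.6 0 0 0 1; 24 -1 3.6 0 0 0 1; 30 -1.2 4.6 0 0 0 1; 36 -1.4 5.7 0 0 0 1; 42 -1.5 6.7 0 0 0 1; 48 -1.5 7.7 0 0 0 1; 54 -1.5 8.8 0 0 0 1; 60 -1.5 9.8 0 0 0 1; 66 -1.5 10.8 0 0 0 1; 66 -1.5 10.8 0 0 0 1"

```text
time_s: 8.25
eef_pos: [0.5723, -0.0791, -0.011]
eef_rot: [-0.024, 0.95, 0.3, 0.082]
wrist_force: [-5.3, -4.2, 13.6]
opening: 0.002
grasp_force: 6.6
```

```bash
python3 - <<'E'
from h import *
import cv2
w=vision.camera("wrist"); s=vision.camera("scene")[210:300,310:400]; d=vision.camera("side")[180:265,260:345]
c=np.zeros((600,800,3),np.uint8);c[:300,:400]=cv2.resize(s,(400,300),interpolation=cv2.INTER_CUBIC);c[:400,400:]=cv2.resize(d,(400,400),interpolation=cv2.INTER_CUBIC);c[300:,:400]=cv2.resize(w[0:300,120:520],(400,300));cv2.imwrite("pics/w5.png",c)
E
```

```text
(no output)
```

View pics/w5.png

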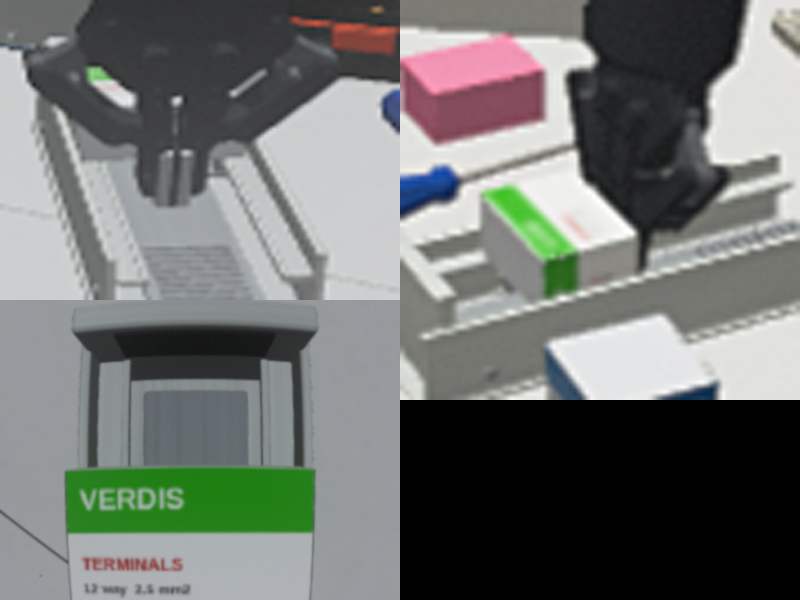

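The carton is flat and straight in the lane. Its front top edge is at wrist row 168, columns 185 to 434, with a gap still left to the end wall.

```bash
python3 - <<'E'
from h import *
p=(wback((185,168),.066)+wback((434,168),.066))/2-[.5697,-.0802,0]
a=np.radians(35.05);print(p[0]*np.cos(a)+p[1]*np.sin(a)-.05,-p[0]*np.sin(a)+p[1]*np.cos(a))
E
```

```text
0.007023884015958243 0.002938958713602599
```

>>> carry_out:
  deltas: "6 0 1 0 0 0 1; 12 0 2.1 0 0 0 1; 18 0 3.1 0 0 0 1; 24 0 4.1 0 0 0 1; 30 0 5.2 0 0 0 1; 35 0 6 0 0 0 1; 38 0 6.5 0 0 0 1; 40 0 6.9 0 0 0 1; 40 0 6.9 0 0 0 1"

```text
time_s: 9.52
eef_pos: [0.6051, -0.056, -0.011]
eef_rot: [-0.024, 0.95, 0.3, 0.081]
wrist_force: [-7.2, -5.0, 13.6]
opening: -0.001
grasp_force: 7.3
```

>>> carry_out:
  deltas: "1.5 0 0.25 0 0 0 1; 3 0 0.5 0 0 0 1; 3 0 0.5 0 0 0 1"

```text
time_s: 9.9
eef_pos: [0.6075, -0.0542, -0.011]
eef_rot: [-0.024, 0.95, 0.3, 0.081]
wrist_force: [-7.6, -5.1, 14.4]
opening: 0.0
grasp_force: 7.3
```

>>> carry_out:
  deltas: "1 0 0.2 0 0 0 1; 2 0 0.35 0 0 0 1; 2 0 0.35 0 0 0 1"

```text
time_s: 10.28
eef_pos: [0.6081, -0.0538, -0.0111]
eef_rot: [-0.024, 0.95, 0.3, 0.08]
wrist_force: [-13.6, -9.2, 17.9]
opening: 0.002
grasp_force: 11.2
```

The force jumped and the motion stopped, so the carton is at the wall. I'll back off while keeping the treadle down, then lift straight up.

>>> carry_out:
  deltas: "-3 0 -0.5 0 0 0 1; -7 0 -1.2 0 0 0 1; -7 0 -1.2 0 0 0 1; -6.5 0 -5 0 0 0 1; -5.5 0 -11 0 0 0 1; -4.5 0 -17 0 0 0 1; -3.5 0 -23 0 0 0 1; -2 0 -31 0 0 0 1; 1 0 -50 0 0 0 1; 4 0 -70 0 0 0 1; 8 0 -90 0 0 0 1; 8 0 -90 0 0 0 1"

```text
time_s: 11.78
eef_pos: [0.604, -0.0562, 0.0802]
eef_rot: [-0.024, 0.95, 0.3, 0.083]
wrist_force: [0.1, -0.3, -0.4]
opening: 0.001
grasp_force: 0.0
```

```bash
python3 - <<'E'
from h import *
import cv2
w=vision.camera("wrist"); d=vision.camera("side")[180:265,245:330]
c=np.zeros((480,800,3),np.uint8);c[:,:400]=w[:,120:520];c[:400,400:]=cv2.resize(d,(400,400),interpolation=cv2.INTER_CUBIC);cv2.imwrite("pics/w6.png",c)
E
```

```text
(no output)
```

View pics/w6.png

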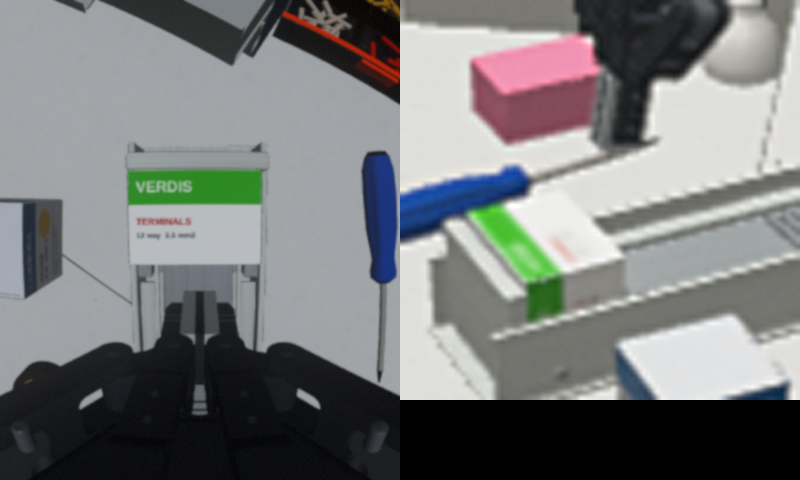

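The carton lies flat against the end wall, with its front edge at wrist row 170 meeting the wall. Both teeth are standing behind its rear edge, near (262,268) and (377,268), and the gripper is clear. I'm handing in.

```bash
python3 -c "
from bench import ctrl
print(ctrl.hand_in())"
```

```text
the job is handed in; nothing more can be done
None
```

The carton was pushed flat against the end wall, the treadle has come up so the teeth stand behind it, and the job is handed in; the interface gave no verdict.

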